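Push the loose base out of a small cake tin

TASK

The loose base sits deep in the small cake tin, too close a fit to grip. Carry the tin upright, with its base in it, to the slim wooden push-out post (the stout one is too thick for the hole in its underside) and lower it over the post, so that the post pokes the base up out of the tin from below. Leave the tin standing flat on the foot of the slim post, with the base lying level on top of the post, and let go.

Things in the scene. Friction and masses are not known exactly. Their poses are not given: they have to be found in the camera images.
- tin: Small round cake tin of plain metal, standing upright on the worktop: a straight tube 60 mm across outside, 30 mm high, wall 3 mm, bore 54 mm, open at the top. At its foot a flat lip 3 mm thick reaches inward and leaves a round hole 42 mm across in the underside. It weighs about 0.14 kg and may be gripped across its outside in any direction. Origin: centre of its underside; z is its axis, up. A larger tin of the same make, 96 mm across, is a bystander.
- base: The loose base of the small tin: a flat metal disc 52 mm across, 6 mm thick, about 0.05 kg, lying on the lip inside the tin (1 mm clear all round, its underside 3 mm above the tin's underside); it slides up freely. Origin: centre of its underside; z up.
- slim_post: The slim push-out post, pale wood, fixed to the worktop: an upright round post 26 mm across with a flat top 55 mm above the worktop, on a round foot 80 mm across and 8 mm thick. It passes through the tin's 42 mm hole. Origin: centre of the foot's underside, on the worktop; z is the post's axis, up.
- stout_post: The stout push-out post, of the same pale wood, foot and height (top 55 mm above the worktop) but 52 mm across, so it does not pass through the small tin's hole; fixed. The two posts may stand in either place. Origin: centre of the foot's underside; z up.
There are look-alikes about, which are no part of the job. What is shaped like the slim_post but purple or red is not meant.

How it is judged:
By the outcome, as a careful person would: the job done as asked, in the order asked, and still so for the second after the job is handed in, with the robot touching nothing.
It also fails if it takes over 37 s, if anything falls off the work surface, if the arm or the gripper's body presses on something with over 40 N, if the wrist force passes 120 N, or if a joint passes its speed limit or range.

ROBOT

A 6-joint arm with a two-finger parallel gripper is mounted at the origin on a cart in front of the work surface, level with it; the furniture and walls round the work are solid. World frame = base frame: x ahead of the robot, y to its left, z up, the work surface at z = 0. Lengths are in m, angles in rad, forces in N, time in s.
With the tool pointing down it reaches from about 0.25 to 0.775 m from the base axis. Payload 4 kg.
Tool frame: the origin (TCP) lies at the very end of the fingers, on their centre line; the grasp point (between the pads) lies 19 mm behind it (robot.hold_point_z is the distance from the TCP to the grasp point, in m); z points along the fingers, y is the line along which they close (so a half turn about z gives the same grasp; the last joint's range is limited). The gripper opens to 94 mm and grips with 3 to 60 N. Pads are 16 mm wide; open, the fingers measure 119 mm over their backs; the gripper's body (75 mm by 177 mm) begins 78 mm behind the grasp point.
Start: joints at [1.225, 0.087, 1.371, -0, 1.684, -0.103], TCP at [0.132, 0.534, 0.206] pointing down, gripper open.
Joint ranges: [-3.1, 3.1], [-0.76, 2.03], [0.27, 2.55], [-1.08, 4.22], [0.17, 2.65], [-2.57, 2.57]. Speed limits (rad/s): [2.79, 2.79, 3.14, 3.14, 3.14, 3.14].

INTERFACE

Orientations are given as [roll, pitch, yaw] about the fixed x, y, z axes, in that order (R = Rz(yaw) Ry(pitch) Rx(roll)).
In Python, from bench import robot gives the robot as it stands.
- The arm moves only by the tool carry_out, never from a script. Its argument "steps" is a list of rows, each a list of 3 entries, a list of its own where there are three numbers: the shift along the tool's x, y, z in m, then the turn about the tool's z in units of 10 degrees (1.0 is 10 degrees), then the closure, from -1 (fully open) to 1 (shut). In form: [[[tx, ty, tz], roll, jaw], ...]. A call has 1 to 10 rows; each row is the pose to reach, as a shift and turn from the pose commanded when the call began, along the tool's axes at that moment; what a row does not reach only later rows make up. A row lasts 1/8 s, in which the tool goes at most 62.5 mm and 10.7 degrees, less where a joint would pass 70% of its speed; a pose out of reach is approached as far as the arm can. A call with a gripper value outside its range is refused whole. The fingers move at their own pace and stop on an object; the grip force is fixed at half the most. Time passes only in rows, so rows that repeat a pose let the fingers close. It gives the time, the measured TCP pose, the force, the opening and the grip force at its end, in the units of the state.
- robot.get_obs(): the state, without advancing time (a new reading comes with each control period).
- robot.snapshot(name): name is "scene" or "side" or "wrist"; returns a dict with "image" (400x640x3 uint8, red, green, blue), "z_map" (400x640 float32, m along the optical axis (not along the pixel's ray), 0 where there is no reading), "mtx" (3x3 intrinsics, pixels), "D" ([k1, k2, p1, p2, k3] as OpenCV has them; the pictures are not rectified), "R" (3x3) and "t" (3): a world point X has camera coordinates R X + t. Camera axes: x right, y down, z forward; pixel columns grow to the right and rows downward; lengths in m; the calibration is good to about 2 mm. A picture is of the moment at which its call begins.
- robot.close_job(): hands the job in; it is judged then, once.
The state is a dict: "time": time; "joint_positions": joint angles; "qvel": joint speeds; "joint_torque": joint torques, N m; "tool_pos": TCP position; "ee_rot": TCP orientation; "wrist_force": force on the tool from outside, world axes, zero at the start; "wrist_torque": the same for the moment, N m; "width": finger opening in m; "finger_force": force on a finger pad.
Only numpy, scipy, OpenCV 4.12 (cv2) and the standard library are available. Lean on these libraries where they do the work, as an engineer would, in place of code of your own. Each camera call takes 0.05 s, during which the arm holds its last target. There are 200 camera calls.

## Working session

There is one attempt and no reset: what is moved stays moved. The work goes in short steps, Python scripts to look and compute and a tool call to move; the robot and the scene stay as the last step left them, time stands still between calls to the robot, and variables do not carry over. Pictures are saved under pics/ and viewed, at most 10 in all, crops included, and the job is handed in when it is done.

Besides the shell and the picture viewer there is one more tool, called by a JSON object that holds its "api" and its "payload", one argument or row to a line. carry_out: Moves the arm, as the interface text tells. Its arguments: {"type":"object","properties":{"steps":{"type":"array","items":{"type":"array"}}},"required":["steps"]}

```bash
mkdir -p pics
cat > h.py <<'E'
import numpy as np, cv2
from bench import robot
def snap(n,f):
    s=robot.snapshot(n); np.savez(''+f+'.npz',**s)
    cv2.imwrite('pics/'+f+'.png',s['image'][:,:,::-1]); return s
def load(f): return dict(np.load(''+f+'.npz'))
def pt(s,u,v,z=None):
    n=cv2.undistortPoints(np.array([[[u,v]]],float),s['mtx'],s['D'])[0,0]
    d=np.array([n[0],n[1],1.]); R,t=s['R'],s['t']
    if z is None: return R.T@(d*s['z_map'][int(v),int(u)]-t)
    c=-R.T@t; r=R.T@d; return c+r*(z-c[2])/r[2]
def cloud(s):
    v,u=np.mgrid[0:400,0:640]
    n=cv2.undistortPoints(np.stack([u,v],-1).reshape(-1,1,2).astype(float),s['mtx'],s['D'])[:,0]
    P=np.c_[n,np.ones(len(n))]*s['z_map'].reshape(-1,1)
    return ((P-s['t'])@s['R']).reshape(400,640,3)
E
python3 - <<'E'
from h import *
a=snap('scene','a');b=snap('side','b');o=robot.get_obs()
print(o['tool_pos'],o['ee_rot'],o['time'])
E
```

```text
[0.13206662 0.53340969 0.20443503] [-3.13965166e+00 -2.23714830e-04  2.89875997e+00] 0.1
```

View pics/a.png

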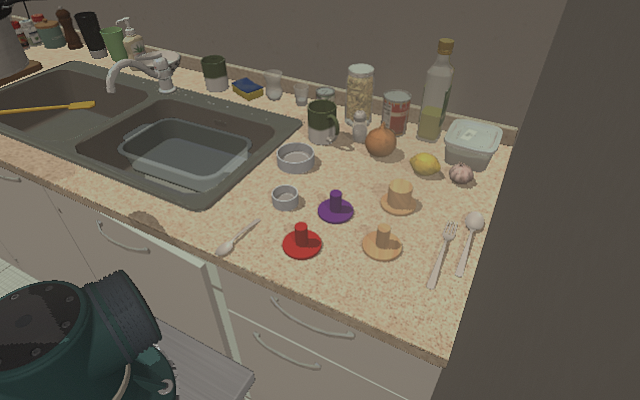

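View pics/b.png

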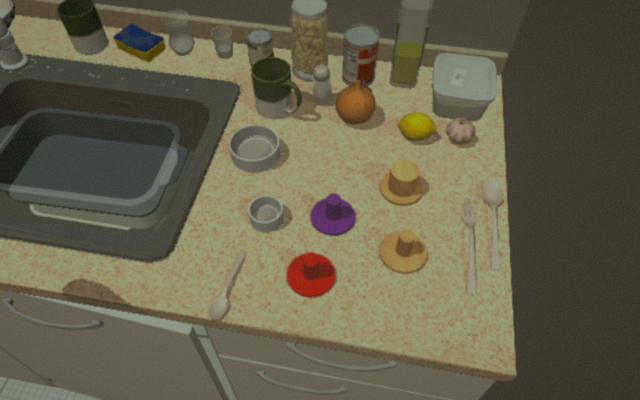

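Scene view: the small tin is at (286,198) and the larger tin, a look-alike, at (296,158). The slim pale post is at (382,242). Its look-alikes are the stout pale post (400,195), the purple one (336,207) and the red one (302,242). I choose the tin at (286,198) and the post at (382,242). Next I measure both and check them in one crop.

Run:
```python
from h import *
from scipy.optimize import least_squares
def circ(p,r=None):
    f=lambda q:np.hypot(p[:,0]-q[0],p[:,1]-q[1])-(r or q[2])
    return least_squares(f,[*p.mean(0)[:2],.03],loss='soft_l1',f_scale=.002).x
for n,T,S in(('a',(286,198),(382,242)),('b',(266,213),(404,250))):
    s=load(n);C=cloud(s)
    for nm,(u,v),w in(('tin',T,24),('post',S,30)):
        P=C[v-w:v+w,u-w:u+w].reshape(-1,3)
        print(n,nm,'z pct',np.percentile(P[:,2],[2,50,98]).round(4))
        if nm=='tin':
            c0=pt(s,u,v,.02);P=P[np.hypot(*(P-c0)[:,:2].T)<.045]
            q=P[(P[:,2]>.025)&(P[:,2]<.036)];print('rim',len(q),circ(q).round(4),circ(q,.0285)[:2].round(4),((q.min(0)+q.max(0))/2).round(4),np.ptp(q,axis=0).round(4))
        else:
            q=P[(P[:,2]>.05)&(P[:,2]<.06)];print('top',len(q),q.mean(0).round(4),((q.min(0)+q.max(0))/2).round(4),np.ptp(q,axis=0).round(4))
            q=P[(P[:,2]>.012)&(P[:,2]<.05)];print('side',len(q),circ(q).round(4),circ(q,.013)[:2].round(4))
            q=P[(P[:,2]>.005)&(P[:,2]<.011)];print('foot',len(q),((q.min(0)+q.max(0))/2).round(4),np.ptp(q,axis=0).round(4))
for n,(u,v) in (('purple',(336,207)),('red',(302,242)),('stout',(400,190)),('bigtin',(296,158))):print(n,pt(load('a'),u,v,.01).round(3))
s=load('b')['image'][:,:,::-1]
cv2.imwrite('pics/c.png',cv2.resize(s[180:300,230:440],None,fx=3.8,fy=3.8,interpolation=cv2.INTER_CUBIC))
```

```text
a tin z pct [-0.0011  0.0013  0.0309]
rim 164 [0.5069 0.0047 0.0284] [0.5069 0.0048] [0.5066 0.0054 0.0289] [0.0601 0.0595 0.0078]
a post z pct [-0.0016  0.0012  0.0554]
top 118 [ 0.4791 -0.2385  0.0548] [ 0.4809 -0.238   0.0539] [0.0277 0.0251 0.0078]
side 182 [-269.7645  -61.0917  277.0028] [ 0.4823 -0.2379]
foot 760 [ 0.5213 -0.2122  0.008 ] [0.1607 0.1317 0.0059]
b tin z pct [-0.0025  0.0017  0.0304]
rim 237 [0.5045 0.005  0.0282] [0.5045 0.005 ] [0.5045 0.0053 0.0288] [0.0594 0.059  0.0075]
b post z pct [-0.0027  0.0012  0.0551]
top 181 [ 0.4774 -0.2381  0.0543] [ 0.4784 -0.2382  0.0538] [0.0262 0.0244 0.0069]
side 201 [-375.2835   71.7024  382.5766] [ 0.4794 -0.2383]
foot 1134 [ 0.4779 -0.2382  0.0079] [0.0792 0.0791 0.0058]
purple [ 0.536 -0.108  0.01 ]
red [ 0.41  -0.095  0.01 ]
stout [ 0.658 -0.214  0.01 ]
bigtin [0.659 0.067 0.01 ]
```

View pics/c.png

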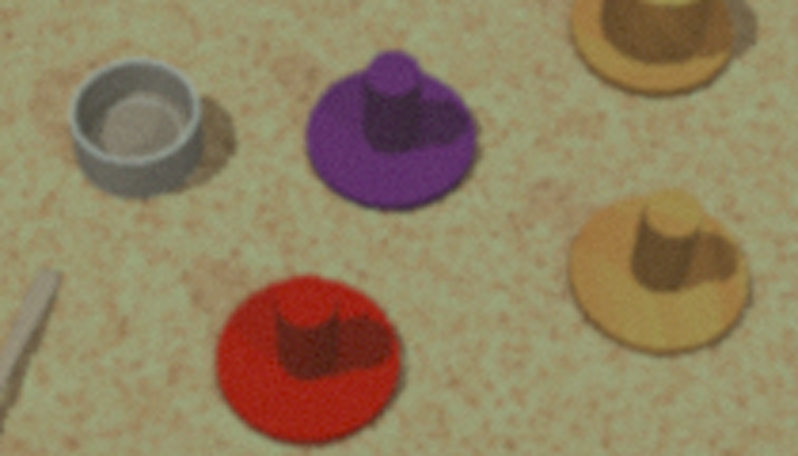

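The crop shows the small tin with its base at (137,125) and the slim pale post at (672,210). The sizes match the description: rim 60 mm across, post top 26 mm across at 55 mm height, foot 79 mm across. The tin is at about (0.5055, 0.005) and the post at about (0.479, -0.238). Moving over the tin.

{"api": "carry_out", "payload": {
  "steps": [
    [[-0.02,-0.017,0],0,-1],
    [[-0.06,-0.052,0],0,-1],
    [[-0.11,-0.095,0],0,-1],
    [[-0.16,-0.138,0],0,-1],
    [[-0.21,-0.182,0],0,-1],
    [[-0.26,-0.225,0],0,-1],
    [[-0.31,-0.268,0],0,-1],
    [[-0.36,-0.311,0],0,-1],
    [[-0.41,-0.355,0],0,-1],
    [[-0.45,-0.389,0],0,-1]
  ]
}}

```text
time: 1.35
tool_pos: [0.4672, 0.0588, 0.2052]
ee_rot: [3.141, -0.0, 2.898]
wrist_force: [-0.1, 0.5, 0.6]
width: 0.0941
finger_force: 0.0
```

{"api": "carry_out", "payload": {
  "steps": [
    [[-0.025,-0.022,0.02],0,-1],
    [[-0.04,-0.034,0.05],0,-1],
    [[-0.04,-0.034,0.08],0,-1],
    [[-0.04,-0.034,0.1],0,-1],
    [[-0.04,-0.034,0.1],0,-1],
    [[-0.04,-0.034,0.1],0,-1]
  ]
}}

```text
time: 2.1
tool_pos: [0.4976, 0.0181, 0.1063]
ee_rot: [3.141, 0.001, 2.899]
wrist_force: [-0.6, 0.3, -0.3]
width: 0.0942
finger_force: 0.0
```

Run:
```python
from h import *
s=snap('wrist','w1');o=robot.get_obs();print(o['tool_pos'],o['ee_rot'],o['time'])
C=cloud(s);q=C.reshape(-1,3);q=q[(q[:,2]>.026)&(q[:,2]<.034)&(np.hypot(q[:,0]-.5055,q[:,1]-.005)<.04)]
print(len(q),q.min(0),q.max(0),(q.min(0)+q.max(0))/2)
```

```text
[0.49795976 0.0180971  0.10672386] [3.14116806e+00 2.08835788e-03 2.89898321e+00] 2.15
1056 [ 0.4745527  -0.02419641  0.02600047] [0.53419586 0.03512155 0.03285668] [0.50437428 0.00546257 0.02942858]
```

View pics/w1.png

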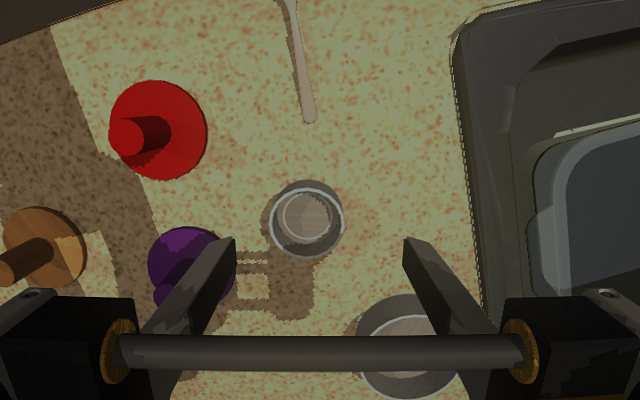

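The wrist view shows the tin at (307,218) between the fingers, centred near (0.505, 0.005). Descend and grip.

{"api": "carry_out", "payload": {
  "steps": [
    [[-0.01,-0.011,0.0],0,-1],
    [[-0.01,-0.011,0.03],0,-1],
    [[-0.01,-0.011,0.06],0,-1],
    [[-0.01,-0.011,0.08],0,-1],
    [[-0.01,-0.011,0.095],0,-1],
    [[-0.01,-0.011,0.102],0,-1],
    [[-0.01,-0.011,0.102],0,-1],
    [[-0.01,-0.011,0.102],0,-1]
  ]
}}

```text
time: 3.15
tool_pos: [0.5051, 0.0049, 0.0044]
ee_rot: [3.141, 0.002, 2.899]
wrist_force: [-1.3, 0.1, 0.3]
width: 0.0938
finger_force: 0.0
```

{"api": "carry_out", "payload": {
  "steps": [
    [[0,0,0],0,-0.4],
    [[0,0,0],0,0],
    [[0,0,0],0,0.4],
    [[0,0,0],0,1],
    [[0,0,0],0,1],
    [[0,0,0],0,1],
    [[0,0,0],0,1],
    [[0,0,0],0,1]
  ]
}}

```text
time: 4.15
tool_pos: [0.5044, 0.0053, 0.0036]
ee_rot: [3.141, 0.0, 2.899]
wrist_force: [0.6, 1.3, 0.7]
width: 0.0583
finger_force: 29.9
```

{"api": "carry_out", "payload": {
  "steps": [
    [[0,0,-0.005],0,1],
    [[0,0,-0.02],0,1],
    [[0,0,-0.04],0,1],
    [[0,0,-0.06],0,1],
    [[0,0,-0.08],0,1],
    [[0,0,-0.095],0,1],
    [[0,0,-0.1],0,1],
    [[0,0,-0.1],0,1]
  ]
}}

```text
time: 5.15
tool_pos: [0.5043, 0.0049, 0.1035]
ee_rot: [3.142, 0.0, 2.899]
wrist_force: [0.5, 0.4, -2.3]
width: 0.0583
finger_force: 29.9
```

Run:
```python
from h import *
s=snap('side','d');o=robot.get_obs();print(o['tool_pos'],o['width'],o['finger_force'],o['ee_rot'])
w=snap('wrist','w2');C=cloud(w);P=C.reshape(-1,3);t=o['tool_pos']
q=P[(P[:,2]>.118)&(P[:,2]<.14)&(np.hypot(P[:,0]-t[0],P[:,1]-t[1])<.034)]
print(len(q),q.min(0),q.max(0))
q=P[(P[:,2]>.09)&(P[:,2]<.118)&(np.hypot(P[:,0]-t[0],P[:,1]-t[1])<.022)]
A=np.c_[q[:,:2]-t[:2],np.ones(len(q))];print('base plane',len(q),np.linalg.lstsq(A,q[:,2],rcond=None)[0])
a=cv2.resize(s['image'][100:280,180:450,::-1],(540,360));b=w['image'][130:310,180:450,::-1];b=cv2.resize(b,(540,360))[:240]
cv2.imwrite('pics/e.png',np.vstack([a,b]))
```

```text
[0.50389089 0.00499633 0.1029273 ] 0.05814906898656267 29.937599105760455 [-3.14150162e+00 -1.03838712e-03  2.89875919e+00]
4795 [ 0.47388467 -0.02593268  0.1180026 ] [0.53403694 0.03890006 0.13996229]
base plane 4359 [-0.00259277 -0.0057917   0.10991494]
```

View pics/e.png

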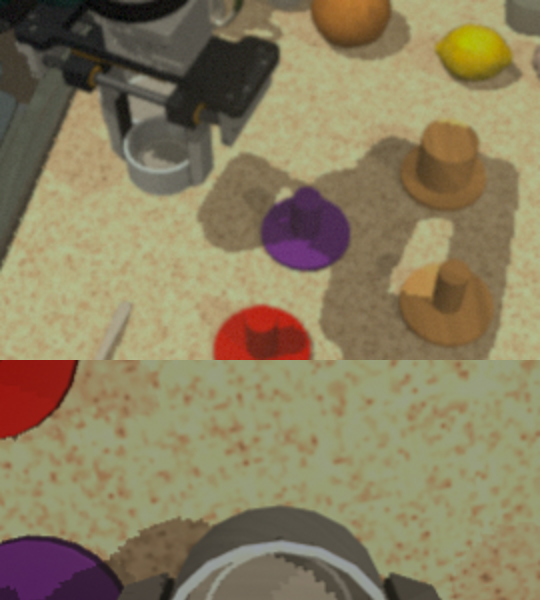

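The top of the picture shows the tin lifted, held level between the fingers at (160,155), with the base still in it. The slim post is at (450,285). The bottom, from the wrist camera, shows the base flat in the tin. Carrying it over.

{"api": "carry_out", "payload": {
  "steps": [
    [[-0.002,-0.012,0],0,1],
    [[-0.006,-0.042,0],0,1],
    [[-0.011,-0.082,0],0,1],
    [[-0.017,-0.122,0],0,1],
    [[-0.022,-0.162,0],0,1],
    [[-0.027,-0.202,0],0,1],
    [[-0.031,-0.23,0],0,1],
    [[-0.033,-0.242,0],0,1],
    [[-0.033,-0.242,0],0,1],
    [[-0.033,-0.242,0],0,1]
  ]
}}

```text
time: 6.5
tool_pos: [0.4781, -0.2369, 0.1032]
ee_rot: [3.141, -0.001, 2.9]
wrist_force: [1.0, -0.0, -1.9]
width: 0.059
finger_force: 29.9
```

Run:
```python
from h import *
o=robot.get_obs();t=o['tool_pos'];print(t,o['width'],o['ee_rot'])
for n in('side','scene'):
    s=snap(n,'f_'+n);P=cloud(s).reshape(-1,3);r=np.hypot(P[:,0]-.4785,P[:,1]+.238)
    for nm,a,b,R in(('rim',.124,.136,.036),('tinall',.1,.136,.034),('posttop',.05,.059,.02),('foot',.005,.011,.045)):
        q=P[(P[:,2]>a)&(P[:,2]<b)&(r<R)]
        if len(q):print(n,nm,len(q),q.min(0).round(4),q.max(0).round(4),((q.min(0)+q.max(0))/2).round(4))
a=load('f_side')['image'][140:300,330:490,::-1];b=load('f_scene')['image'][130:290,310:470,::-1]
cv2.imwrite('pics/f.png',cv2.resize(np.hstack([a,b]),None,fx=2.5,fy=2.5))
```

```text
[ 0.47813207 -0.23688381  0.10322543] 0.05896245178363781 [ 3.14070503e+00 -5.54691012e-04  2.89965353e+00]
side rim 368 [ 0.4479 -0.2681  0.124 ] [ 0.5093 -0.2023  0.1358] [ 0.4786 -0.2352  0.1299]
side tinall 1500 [ 0.4479 -0.2672  0.1001] [ 0.5093 -0.2041  0.1358] [ 0.4786 -0.2357  0.1179]
side posttop 120 [ 0.466  -0.2506  0.0504] [ 0.4816 -0.2259  0.0573] [ 0.4738 -0.2382  0.0538]
side foot 1136 [ 0.4383 -0.2772  0.005 ] [ 0.5176 -0.1986  0.0109] [ 0.478  -0.2379  0.0079]
scene rim 261 [ 0.4503 -0.2695  0.1241] [ 0.5101 -0.2032  0.1358] [ 0.4802 -0.2364  0.1299]
scene tinall 896 [ 0.45   -0.2681  0.1002] [ 0.5113 -0.204   0.1358] [ 0.4807 -0.236   0.118 ]
scene posttop 118 [ 0.4682 -0.2508  0.05  ] [ 0.4936 -0.226   0.0576] [ 0.4809 -0.2384  0.0538]
scene foot 714 [ 0.4411 -0.2773  0.005 ] [ 0.5187 -0.1994  0.011 ] [ 0.4799 -0.2383  0.008 ]
```

View pics/f.png

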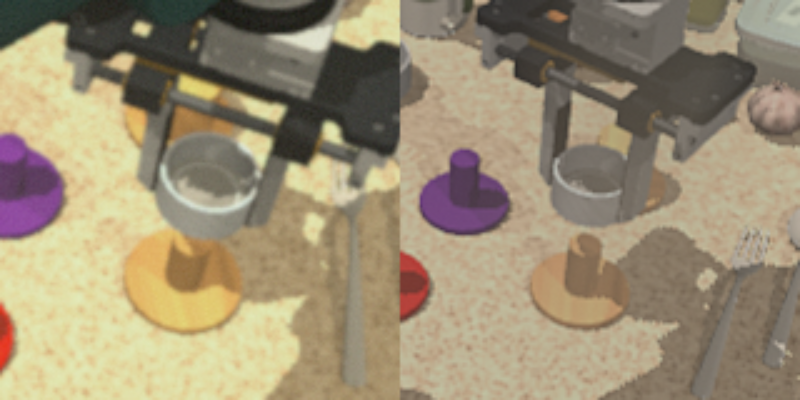

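The tin (left half at (210,185), right half at (590,185)) is level and sits over the slim post, within about 1–2 mm. Lower it with a 1 mm correction in y, stopping about 4 mm above the foot.

{"api": "carry_out", "payload": {
  "steps": [
    [[0,-0.001,0.01],0,1],
    [[0,-0.001,0.025],0,1],
    [[0,-0.001,0.035],0,1],
    [[0,-0.001,0.04],0,1],
    [[0,-0.001,0.045],0,1],
    [[0,-0.001,0.052],0,1],
    [[0,-0.001,0.06],0,1],
    [[0,-0.001,0.07],0,1],
    [[0,-0.001,0.08],0,1],
    [[0,-0.001,0.087],0,1]
  ]
}}

```text
time: 7.85
tool_pos: [0.4776, -0.2386, 0.0154]
ee_rot: [3.141, -0.001, 2.899]
wrist_force: [-0.2, -0.5, -2.0]
width: 0.0584
finger_force: 29.9
```

{"api": "carry_out", "payload": {
  "steps": [
    [[0,0,0.001],0,1],
    [[0,0,0.002],0,1],
    [[0,0,0.003],0,1],
    [[0,0,0.0035],0,1],
    [[0,0,0.004],0,1],
    [[0,0,0.004],0,1],
    [[0,0,0.004],0,1]
  ]
}}

```text
time: 8.72
tool_pos: [0.4779, -0.2388, 0.0125]
ee_rot: [3.142, 0.0, 2.899]
wrist_force: [0.6, -0.6, -1.0]
width: 0.0582
finger_force: 29.9
```

{"api": "carry_out", "payload": {
  "steps": [
    [[0,0,0.0005],0,1],
    [[0,0,0.001],0,1],
    [[0,0,0.001],0,1],
    [[0,0,0.001],0,1]
  ]
}}

```text
time: 9.22
tool_pos: [0.4779, -0.2388, 0.0116]
ee_rot: [3.142, 0.0, 2.899]
wrist_force: [-0.3, -0.6, 0.4]
width: 0.0585
finger_force: 29.9
```

Run:
```python
from h import *
o=robot.get_obs();print(o['tool_pos'],o['wrist_force'])
for n in('side','scene'):
    s=snap(n,'g_'+n);P=cloud(s).reshape(-1,3);r=np.hypot(P[:,0]-.4785,P[:,1]+.238)
    q=P[(P[:,2]>.056)&(P[:,2]<.068)&(r<.028)];A=np.c_[q[:,:2]-[.4785,-.238],np.ones(len(q))]
    print(n,len(q),q.min(0),q.max(0),np.linalg.lstsq(A,q[:,2],rcond=None)[0])
a=load('g_side')['image'][170:290,340:460,::-1];b=load('g_scene')['image'][160:280,320:440,::-1]
cv2.imwrite('pics/g.png',cv2.resize(np.hstack([a,b]),None,fx=3.3,fy=3.3))
```

```text
[ 0.47791228 -0.23881922  0.01156347] [-0.32113545 -0.55232848  0.3668556 ]
side 603 [ 0.45248346 -0.26522316  0.05629239] [ 0.50496427 -0.2102708   0.06718527] [0.01700062 0.00622424 0.06098587]
scene 395 [ 0.45518097 -0.26320344  0.05613542] [ 0.50561754 -0.21355846  0.06540996] [ 0.03695231 -0.00629375  0.06175662]
```

View pics/g.png

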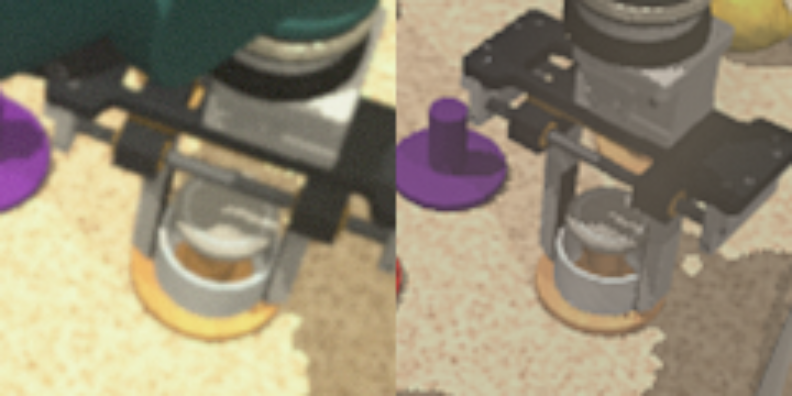

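The base (left half at (225,215), right half at (605,215)) lies level on the post with its top at 61 mm. The tin is on the foot. Release and go straight up.

{"api": "carry_out", "payload": {
  "steps": [
    [[0,0,0],0,0.2],
    [[0,0,0],0,0],
    [[0,0,0],0,-0.3],
    [[0,0,0],0,-0.7],
    [[0,0,0],0,-1],
    [[0,0,0],0,-1],
    [[0,0,0],0,-1],
    [[0,0,0],0,-1]
  ]
}}

```text
time: 10.32
tool_pos: [0.4779, -0.2388, 0.0115]
ee_rot: [3.142, 0.0, 2.899]
wrist_force: [0.0, -0.3, 0.1]
width: 0.0936
finger_force: 0.0
```

{"api": "carry_out", "payload": {
  "steps": [
    [[0,0,-0.005],0,-1],
    [[0,0,-0.02],0,-1],
    [[0,0,-0.05],0,-1],
    [[0,0,-0.08],0,-1],
    [[0,0,-0.12],0,-1],
    [[0,0,-0.15],0,-1],
    [[0,0,-0.16],0,-1],
    [[0,0,-0.16],0,-1]
  ]
}}

```text
time: 11.32
tool_pos: [0.4781, -0.239, 0.1722]
ee_rot: [-3.141, 0.001, 2.899]
wrist_force: [-0.3, 0.3, 0.6]
width: 0.094
finger_force: 0.0
```

Run:
```python
from h import *
o=robot.get_obs();print(o['tool_pos'],o['width'],o['time'])
for n in('side','scene'):
    s=snap(n,'k_'+n);P=cloud(s).reshape(-1,3);r=np.hypot(P[:,0]-.4785,P[:,1]+.238)
    for a,b in((.058,.066),(.033,.042)):
        q=P[(P[:,2]>a)&(P[:,2]<b)&(r<.036)];A=np.c_[q[:,:2]-[.4785,-.238],np.ones(len(q))]
        print(n,len(q),q.min(0).round(4),q.max(0).round(4),np.linalg.lstsq(A,q[:,2],rcond=None)[0].round(4))
a=load('k_side')['image'][170:290,340:460,::-1];b=load('k_scene')['image'][160:280,320:440,::-1]
cv2.imwrite('pics/k.png',cv2.resize(np.hstack([a,b]),None,fx=3.3,fy=3.3))
```

```text
[ 0.47813169 -0.23897608  0.17218687] 0.09403618292918413 11.325
side 702 [ 0.4526 -0.2651  0.0581] [ 0.504  -0.2142  0.0646] [ 0.0032 -0.0011  0.061 ]
side 159 [ 0.4476 -0.2689  0.033 ] [ 0.4909 -0.2101  0.0408] [ 0.0284 -0.0021  0.0371]
scene 424 [ 0.4559 -0.2648  0.0584] [ 0.5077 -0.2142  0.0646] [0.013  0.0056 0.062 ]
scene 155 [ 0.45   -0.2691  0.033 ] [ 0.4996 -0.2105  0.0419] [0.0178 0.0068 0.0373]
```

View pics/k.png

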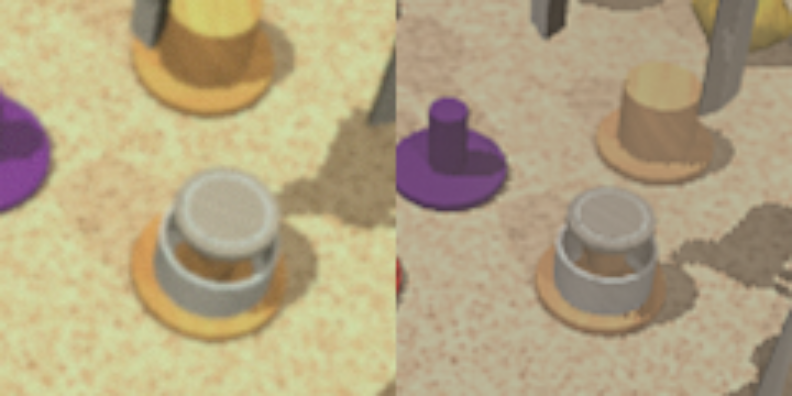

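The tin stands flat on the slim post's foot, and the base lies level on the post (left half at (228,213), right half at (610,215)). The gripper is clear of both.

```bash
python3 -c "
from bench import robot
print(robot.close_job())"
```

```text
the job is handed in; nothing more can be done
None
```

The job is handed in: the small tin stands flat on the slim post's foot, the base lies level on top of the post, and the gripper let go and moved clear, with about 11 s of the 37 s used.

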